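# Coffee-table snack: hang the cover, lift the bun with tongs

## Robot

A 7-joint arm with a two-finger parallel gripper is mounted at the origin on the work surface. World frame = base frame: x ahead of the robot, y to its left, z up, the work surface at z = 0. Lengths are in m, angles in rad, forces in N, time in s.
With the tool pointing down it reaches from about 0.4 to 0.85 m from the base axis. Payload 10.4 kg.
Tool frame: the origin (TCP) lies midway between the tips of the shut fingers; the grasp point (between the pads) lies 19 mm behind it (manip.grasp_offset is the distance from the TCP to the grasp point, in m); z points along the fingers, y is the line along which they close (so a half turn about z gives the same grasp; the last joint's range is limited). The gripper opens to 85 mm and grips with 20 to 120 N. Pads are 22 mm wide; open, the fingers measure 114 mm over their backs; the gripper's body (76 mm by 85 mm) begins 54 mm behind the grasp point. The pads swing forward as they close: fully open they stand 13 mm farther back than shut.
Start: joints at [-1.258, 0.332, -0.065, 1.46, 0.022, 1.35, -0.088], TCP at [0.206, 0.59, 0.231] pointing down, gripper open.
Joint ranges: [-2.6, 2.6], [-0.5, 2.12], [-1.47, 1.34], [0.16, 2.42], [-1.27, 4.41], [0.06, 2.06], [-2.6, 2.6]. Speed limits (rad/s): [2.22, 2.22, 2.79, 2.79, 3.14, 3.14, 3.14].

## Interface

Orientations are given as a unit quaternion [x, y, z, w].
In Python, from workcell import manip, eyes, sensors gives the robot as it stands (manip), with the cameras (eyes) and the readings (sensors).
- The arm moves only by the tool run_rows, called after "Call:" as a command line: name --argument value ..., lists and objects as JSON in quotes. Schema: {"type":"object","properties":{"moves":{"type":"array","items":{"type":"array","items":{"type":"array","items":{"type":"number"},"minItems":7,"maxItems":7},"minItems":1,"maxItems":20},"minItems":1,"maxItems":1},"clamp_n":{"type":"number"},"only":{"type":"string"},"quiet":{"type":"boolean"},"lines":{"type":"string"}},"required":["moves"],"additionalProperties":false}. moves is a list that holds a single list of rows (three levels of brackets), with 1 to 20 rows, each of 7 numbers: a rotation vector rx, ry, rz in fractions of the full range, 1 being 4 rad, then dx, dy, dz in a scale on which 1.0 is 0.6 m, then the opening from 0.0 (shut) to 1.0 (fully open); each row is the pose to reach, as a shift and turn from the pose commanded when the call began, along the tool's axes at that moment; what a row does not reach only later rows make up. A row lasts 1/8 s, in which the tool goes at most 0.0625 m and 0.188 rad, less where a joint would pass 70% of its speed; a pose out of reach is approached as far as the arm can. The fingers move at their own pace and stop on an object; clamp_n is the grip in N (left out, the last holds). Time passes only in rows, so rows that do not move let the fingers close. The tool returns the time, the measured TCP pose, the force, the opening and the grip force at its end. only (a regular expression) keeps the lines of the reply that match it, lines (a string "A,B") keeps lines A to B, and quiet returns only ok. A shift or turn number past 1, either way, is cut back to 1. Input that does not fit is refused with a message, and nothing moves.
- sensors.get_obs(): the state, without advancing time (a new reading comes with each control period).
- eyes.camera(name): name is "scene" or "top"; returns the picture (480x640x3 uint8, blue, green, red); there is no depth.
- eyes.calibration(name): a dict with "fx", "fy", "cx", "cy" (pixels), "world_from_camera" (4x4, takes a point from camera to world coordinates). Camera axes: x right, y up, looking along -z (the intrinsics and any distortion apply to the point x, -y, -z); pixel columns grow to the right and rows downward; lengths in m; the calibration is good to about 2 mm. A picture is of the moment at which its call begins. calibration takes no time and is no camera call.
- manip.hand_in(): hands the job in; it is judged then, once.
The state is a dict: "clock": time; "joint_pos": joint angles; "joint_velocities": joint speeds; "tau": joint torques, N m; "position": TCP position; "ee_rot": TCP orientation; "ft_force": force on the tool from outside, world axes, zero at the start; "torque": the same for the moment, N m; "grip_width": opening from 0.0 (shut) to 1.0 (fully open); "grasp_force": force on a finger pad.
Only numpy, scipy, OpenCV 4.12 (cv2) and the standard library are available. Lean on these libraries where they do the work, as an engineer would, in place of code of your own. Each camera call takes 0.05 s, during which the arm holds its last target. There are 200 camera calls.

## Task

Take the clear cover off the bun and hang it by its handle on the hook of the brass stand, leaving it hanging there. Then pick up the tongs, grip the bun between their two red tips (never touch the bun with the fingers) and lift it well clear of its board, about 15 cm above the table; the job finishes while you are still holding it up there in the tongs. Do not drop the cover or push the mug, the remote control or the jam jar about.

Things in the scene. Friction and masses are not known exactly. Their poses are not given: they have to be found in the camera images.
- cover: Clear plastic food cover, loose, about 120 g, over the bun on the 18 high board: an upside-down round cup, rim diameter 116, flat top (diameter 64) 60 above the rim, wall 4. Origin: rim centre, z up. On it an orange bar handle in its y-z plane, 8 thick; seen from above the bar runs along y from -55 to +55. Same after a half turn. It hangs with the hook through the handle along the cover's x.
- cover_notch (a point): Peak of the upward kink (inverted V, 28 wide) in the middle of the handle bar, on the bar's centreline, 120 above the cover's origin. The kink settles over the hook. The opening below the kink, down to the dome's top, is 56 high.
- cover_wing_l (a point): Middle of the straight part of the handle bar on the cover's +y side (x=0, y=34, z=110 from its origin; 128 over the table at the start), on the bar's centreline. A place to pinch the bar from above, fingers closing along the cover's x; it leaves the kink free for the hook.
- cover_wing_r (a point): The same on the cover's -y side (y=-34).
- stand: Fixed brass hook stand, left or right of the board, facing roughly the robot. Origin: on the table straight below the hook's trough, x from the hook's free tip to the post, z up. Round wooden base (diameter 110, 12 high, centre x=85), post 16 thick at x=92.5, hook bar 8 thick (centreline): post top at height 215, down to the trough at 190 (x -7.5 to 7.5), up to the tip at x=-22.5, 205.
- hook_seat (a point): Where cover_notch rests when the cover hangs: above the trough, 199.5 over the table. Bring the cover on along the stand's +x from about 90 before, its bar along the stand's y, with the straight bar (cover z=110) at about height 219: between 207 (kink clears the tip) and 232 (dome's top clears the hook). Then lower about 30.
- tongs: Tongs flat on the table, loose, about 110 g, 22 high: dark hinge block (diameter 20) at x=-85, two steel arms spread level to upright red tip plates (32 long, 4 thick) centred at x=80. Upright teal grip plates (46 long) at x=0: pinch both from above along y. Sprung open: 59 over the teal plates, 80 between red tips. Origin: underside, midway between the teal plates; x to the tips, z up.
- tongs_left: Arm of the tongs on the +y side, origin at the hinge. Each mm of pinch over the teal plates closes the tips by 1.95 mm: at 53 over the plates the tips are 68 apart, at 44 they are 50 apart and the tip plates parallel. The spring pushes each teal plate with 7 N when open, 8.5 N at 53, 11 N at 44, so held at 53 (teal plates parallel) they are firmly carried. They balance there.
- tongs_right: Arm of the tongs on the -y side, mirror image, origin at the hinge. The two arms always close equally.
- bun: Golden round bun, rigid, diameter 50 between 9 and 23 above its flat underside, domed top at 36; about 45 g, loose. Stands on the board beneath the cover. Origin: centre of the underside, z up.
- bun_center (a point): Middle of the bun's widest band, 17 above its underside (35 above the table at the start).
- board: Fixed round wooden board, diameter 160, 18 thick, no rim. Origin: centre of its underside.
- mug: Bystander: tall blue mug without handle, diameter 88, 115 high, behind the board. Origin: underside centre.
- remote: Bystander: black remote control 150 x 42 x 18, to the left. Origin: underside centre.
- jam: Bystander: jam jar, diameter 64, 85 high, to the right. Origin: underside centre.

How it is judged:
By the outcome, as a careful person would: the job done as asked, in the order asked, and still so for the second after the job is handed in, while the arm keeps its last pose, push and grip.
It also fails if it takes over 64 s, if anything falls off the work surface, if the arm or the gripper's body presses on something with over 40 N, if the wrist force passes 120 N, or if a joint passes its speed limit or range.

## Working session

There is one attempt and no reset: what is moved stays moved. The work goes in short steps, Python scripts to look and compute and a tool call to move; the robot and the scene stay as the last step left them, time stands still between calls to the robot, and variables do not carry over. Pictures are saved under pics/ and viewed, at most 12 in all, crops included, and the job is handed in when it is done.

```bash
ls; mkdir -p pics
```

Run:
```python
from workcell import manip, eyes, sensors
import cv2,numpy as np
for n in("scene","top"):
    im=eyes.camera(n);cv2.imwrite(f"pics/{n}0.png",im)
    c=eyes.calibration(n);print(n,c)
o=sensors.get_obs();print(o["clock"],o["position"],o["ee_rot"],o["grip_width"],manip.grasp_offset)
```

```text
pics
workcell.py
scene {'fx': 443.5125802392081, 'fy': 443.5125802392081, 'cx': 317.3848075928849, 'cy': 242.35266690646603, 'world_from_camera': array([[ 0.70264183, -0.48975193,  0.51617585,  1.30989222],
       [ 0.7112243 ,  0.4616735 , -0.53011091, -0.72513972],
       [ 0.02131813,  0.7395949 ,  0.67271459,  1.07490256],
       [ 0.        ,  0.        ,  0.        ,  1.        ]])}
top {'fx': 516.4650534738889, 'fy': 516.4650534738889, 'cx': 320.58257941920044, 'cy': 242.1207145337627, 'world_from_camera': array([[-2.82109792e-02,  9.96925914e-01, -7.30948840e-02,
         4.44096578e-01],
       [-9.99600481e-01, -2.80083019e-02,  3.79652219e-03,
         2.09880075e-02],
       [ 1.73758778e-03,  7.31727848e-02,  9.97317765e-01,
         1.88720242e+00],
       [ 0.00000000e+00,  0.00000000e+00,  0.00000000e+00,
         1.00000000e+00]])}
0.1 [0.20584994 0.589781   0.23060644] [ 1.67094938e-01  9.85940615e-01 -6.18394282e-04 -6.24375911e-05] 0.9990347656806002 0.0187
```

View pics/scene0.png

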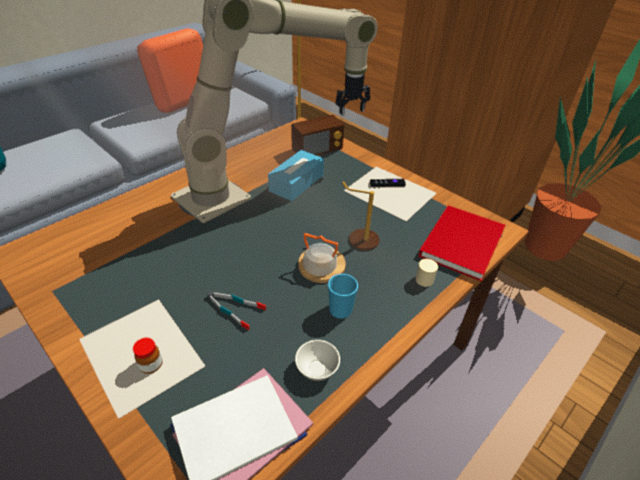

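View pics/top0.png

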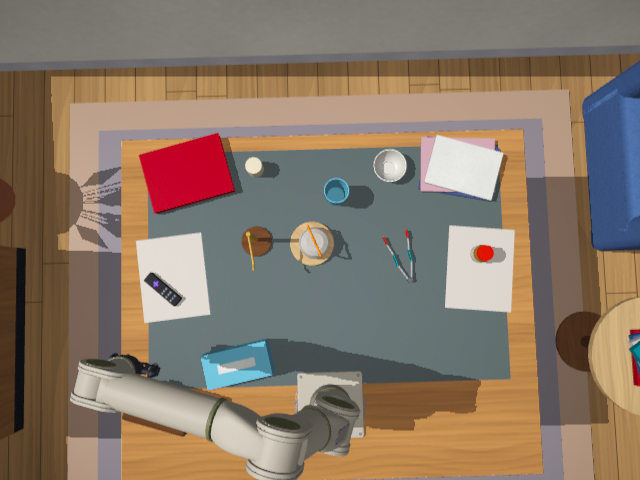

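The scene view shows the covered board at about (321,258), the stand at (368,215) and the tongs at (235,308). In the top view, the handle is at (314,240), the hook from (250,235) to (253,270), and the tongs' red tips at (385,240) and (408,234).

Create h.py:
```python
import numpy as np,cv2
from workcell import manip, eyes, sensors
from scipy.spatial.transform import Rotation as R
def ray(n,u,v):
    c=eyes.calibration(n);T=c["world_from_camera"]
    d=T[:3,:3]@np.array([(u-c["cx"])/c["fx"],-(v-c["cy"])/c["fy"],-1]);return T[:3,3],d
def onz(n,u,v,z):
    o,d=ray(n,u,v);return o+d*(z-o[2])/d[2]
def proj(n,p):
    c=eyes.calibration(n);T=c["world_from_camera"];q=T[:3,:3].T@(np.array(p)-T[:3,3])
    return c["cx"]-c["fx"]*q[0]/q[2],c["cy"]+c["fy"]*q[1]/q[2]
def tri(a,b):
    (o1,d1),(o2,d2)=a,b;s=np.linalg.lstsq(np.c_[d1,-d2],o2-o1,rcond=None)[0]
    p,q=o1+d1*s[0],o2+d2*s[1];return (p+q)/2,np.linalg.norm(p-q)
def mask(im,lo,hi,box):
    m=cv2.inRange(cv2.cvtColor(im,cv2.COLOR_BGR2HSV),lo,hi);k=np.zeros_like(m);x0,y0,x1,y1=box
    k[y0:y1,x0:x1]=m[y0:y1,x0:x1];return k
def blobs(m,amin=6):
    n,l,s,c=cv2.connectedComponentsWithStats(m);return [(int(s[i,4]),c[i].round(1).tolist(),s[i,:4].tolist(),np.argwhere(l==i)[:,::-1]) for i in range(1,n) if s[i,4]>=amin]
```

Run:
```python
from h import *
t=cv2.imread("pics/top0.png");s=cv2.imread("pics/scene0.png")
a=cv2.resize(t[210:300,230:430],None,fx=4,fy=4,interpolation=cv2.INTER_NEAREST)[:, :800]
b=cv2.resize(s[170:345,200:400],None,fx=4,fy=4,interpolation=cv2.INTER_NEAREST)[:, :800]
cv2.imwrite("pics/a.png",a);cv2.imwrite("pics/b.png",cv2.resize(b,(686,600)))
for n,im,box in(("top",t,(230,200,440,300)),("scene",s,(200,170,400,340))):
    for nm,lo,hi in(("red",(0,170,120),(4,255,255)),("red2",(172,150,100),(180,255,255)),("orange",(5,190,150),(14,255,255)),("yellow",(15,150,100),(30,255,255)),("teal",(80,150,60),(95,255,255))):
        print(n,nm,[x[:3] for x in blobs(mask(im,lo,hi,box))])
```

```text
top red [(13, [406.5, 233.2], [405, 230, 4, 7]), (11, [384.5, 239.7], [383, 237, 4, 7])]
top red2 []
top orange []
top yellow [(56, [313.7, 240.6], [307, 225, 14, 32]), (121, [250.1, 244.5], [245, 231, 11, 39])]
top teal [(23, [409.6, 254.9], [408, 250, 5, 11]), (22, [395.2, 260.0], [393, 255, 5, 12])]
scene red [(35, [260.7, 305.3], [257, 302, 9, 7]), (26, [244.7, 324.1], [241, 321, 8, 8])]
scene red2 []
scene orange [(71, [320.1, 238.4], [304, 234, 34, 11]), (13, [306.0, 243.0], [305, 239, 3, 9])]
scene yellow [(14, [345.1, 185.3], [343, 182, 7, 8]), (162, [368.4, 217.2], [364, 192, 9, 49]), (9, [398.2, 335.6], [397, 334, 3, 4]), (8, [394.1, 337.9], [392, 336, 5, 4])]
scene teal [(50, [237.3, 298.9], [232, 295, 11, 9]), (44, [225.3, 310.3], [220, 306, 12, 9])]
```

View pics/a.png

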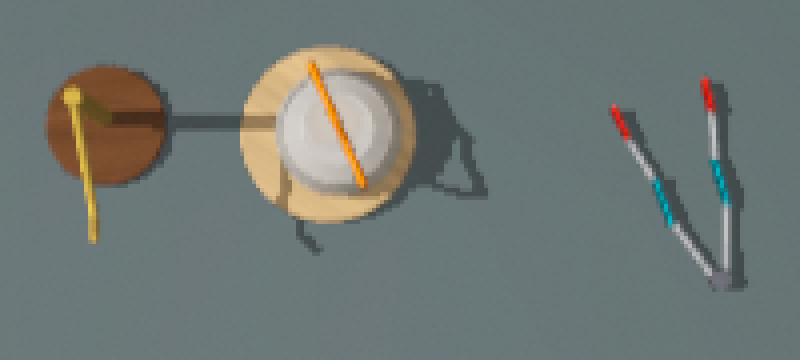

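View pics/b.png

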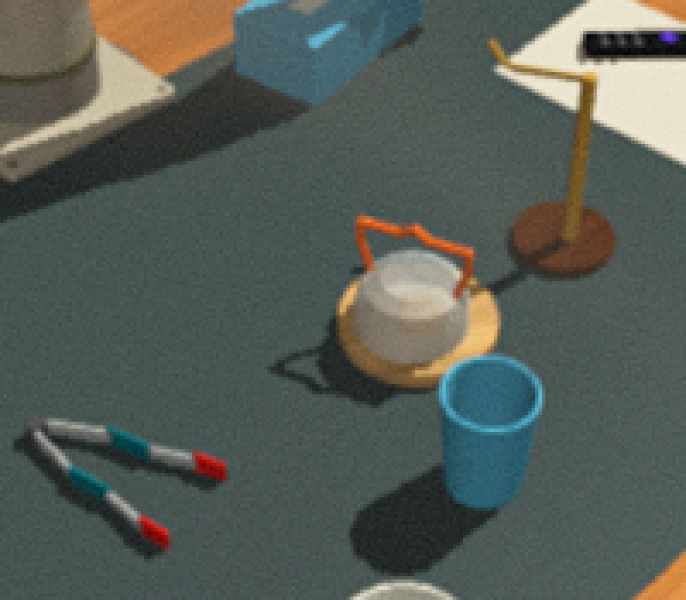

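The crops show the handle in the top view running from about (307.5,225.5) to (320.5,256.5). The hook runs from the post top at (248,234) to its tip at (253,269.5). The tongs lie with their hinge at (411,280).

Run:
```python
from h import *
t=cv2.imread("pics/top0.png");s=cv2.imread("pics/scene0.png")
def seg(m):
    p=np.argwhere(m)[:,::-1].astype(float);c=p.mean(0);w,v=np.linalg.eigh(np.cov((p-c).T));k=(p-c)@v[:,1]
    return c,v[:,1],c+v[:,1]*(k.min()-.3),c+v[:,1]*(k.max()+.3),len(p)
h=mask(t,(8,170,120),(22,255,255),(300,215,330,265));c,d,e1,e2,n=seg(h);print("handle",n,c,e1,e2)
A,B=[onz("top",*e,.128) for e in(e1,e2)];C=onz("top",*((e1+e2)/2),.128);print(A,B,np.linalg.norm(A-B),"C",C,onz("top",*c,.128),"yaw of bar",np.degrees(np.arctan2(*(A-B)[1::-1])))
k=mask(t,(18,120,80),(32,255,255),(243,225,258,275));
# hook tip, post top
c,d,e1,e2,n=seg(k);print("hook",n,c,e1,e2)
r=lambda y0,y1:np.argwhere(k[y0:y1])[:,::-1].mean(0)+[0,y0]
tip=e1 if e1[1]>e2[1] else e2
for y in range(230,271,2):print(y,r(y,y+2).round(1),end=' ')
sy=mask(s,(12,120,80),(32,255,255),(335,175,380,250));b=blobs(sy)
p=np.vstack([x[3] for x in b]);print("\nscene hook tip",p[p[:,0].argmin()],p[p[:,1].argmin()],"post top",p[p[:,0]>364][:,1].min(),"px",p[(p[:,0]>355)&(p[:,1]<200)].tolist()[:20])
# stand base circle
for nm,lo,hi,box in(("base",(3,100,40),(14,255,140),(235,220,275,262)),("board",(10,60,120),(25,160,255),(285,215,340,270))):
    m=mask(t,lo,hi,box);cn=max(cv2.findContours(m,0,1)[0],key=cv2.contourArea);(x,y),rr=cv2.minEnclosingCircle(cn)
    z={"base":.012,"board":.018}[nm];print(nm,x,y,onz("top",x,y,z),rr*1.88/516)
# tongs: two views
tr=blobs(mask(t,(0,120,90),(6,255,255),(370,220,420,260)));tt=blobs(mask(t,(80,120,50),(98,255,255),(370,240,430,275)))
sr=blobs(mask(s,(0,150,90),(6,255,255),(230,290,280,340)));st=blobs(mask(s,(80,120,50),(98,255,255),(210,285,250,320)))
f=lambda L:sorted([x[1] for x in L])
for nm,T,S in(("red",f(tr),f(sr)),("teal",f(tt),f(st))):
    print(nm,T,S)
    for a in T:print(' top@14mm',onz("top",*a,.014))
    for a in S:print(' scene@14',onz("scene",*a,.014))
print("hinge",onz("top",411,280,.018))
# scene kink & bar
print("kink tri",tri(ray("top",313.9,240.8),ray("scene",320.7,237.5)))
```

```text
handle 52 [313.98076923 240.92307692] [307.26025415 225.5587186 ] [320.76394761 256.43069532]
[0.63113832 0.0582758  0.128     ] [0.52412695 0.01505294 0.128     ] 0.11541078446697146 C [0.57751651 0.03661747 0.128     ] [0.5777648  0.03671776 0.128     ] yaw of bar 21.994226289163677
hook 139 [250.94964029 245.56834532] [249.61291432 230.55520406] [253.06224924 269.2956443 ]
230 [248. 231.] 232 [247.8 232.6] 234 [249.1 234.6] 236 [251.1 236.6] 238 [252.3 238.4] 240 [251.6 240.3] 242 [249.  242.5] 244 [249.8 244.6] 246 [250.  246.5] 248 [250.2 248.4] 250 [250.5 250.5] 252 [251.  252.5] 254 [251.2 254.4] 256 [251.5 256.5] 258 [252.5 258.5] 260 [252.5 260.5] 262 [252.5 262.5] 264 [252.8 264.6] 266 [253.  266.5] 268 [253.  268.2] 270 [nan nan] 
scene hook tip [343 182] [343 182] post top 191 px [[356, 190], [357, 190], [358, 190], [359, 190], [358, 191], [359, 191], [360, 191], [361, 191], [362, 191], [363, 191], [364, 191], [365, 191], [371, 191], [372, 191], [364, 192], [365, 192], [366, 192], [367, 192], [368, 192], [369, 192]]
base 255.96046447753906 240.78372192382812 [0.59301826 0
[... 170 characters left out ...]
33.4]] [[244.6, 324.7], [260.8, 305.5]]
 top@14mm [ 0.5818494  -0.21917642  0.014     ]
 top@14mm [ 0.60442381 -0.30021874  0.014     ]
 scene@14 [ 0.6049744  -0.29783287  0.014     ]
 scene@14 [ 0.58142808 -0.217424    0.014     ]
teal [[395.4, 260.1], [409.6, 254.8]] [[225.0, 310.3], [237.1, 298.8]]
 top@14mm [ 0.50837776 -0.25565619  0.014     ]
 top@14mm [ 0.52616107 -0.30795991  0.014     ]
 scene@14 [ 0.52138327 -0.30742738  0.014     ]
 scene@14 [ 0.51007507 -0.25352997  0.014     ]
hinge [ 0.43484379 -0.3085943   0.018     ]
kink tri (array([0.57872215, 0.03804937, 0.13515707]), np.float64(0.0031155661133796006))<stdin>:11: RuntimeWarning: Mean of empty slice.
  ret = um.true_divide(
```

Run:
```python
from h import *
P=onz("top",247.9,232.8,.219);T=onz("top",253.05,269.0,.207);M=onz("top",250.35,249.4,.203)
print("post",P,"tip",T,"mid",M,np.linalg.norm((P-T)[:2]))
print("tri tip",tri(ray("top",253,268.5),ray("scene",344,183)),"post tri",tri(ray("top",247.9,232.8),ray("scene",369,192)))
B=np.array([.593,.2489])
for y,x in((244.6,249.8),(254.4,251.2),(262.5,252.6)):print(onz("top",x,y,.2),end=' ')
d=(P-T)[:2];a=np.arctan2(d[1],d[0]);print("yaw",np.degrees(a))
u=d/np.linalg.norm(d)
print("trough from post",P[:2]-.0925*u,"from tip",T[:2]+.0235*u,"from base",B-.085*u)
o=sensors.get_obs();q=R.from_quat(o["ee_rot"]).as_matrix();print(q.round(3))
```

```text
post [0.6032686  0.24934343 0.219     ] tip [0.48587538 0.23638103 0.207     ] mid [0.55014942 0.24451324 0.203     ] 0.11810669427672238
tri tip (array([0.48876413, 0.23800627, 0.2047813 ]), np.float64(0.003392323270770227)) post tri (array([0.59982662, 0.24593746, 0.22237303]), np.float64(0.00846785208154075))
[0.56612668 0.24642327 0.2       ] [0.53388944 0.24243345 0.2       ] [0.50728937 0.23835153 0.2       ] yaw 6.300995042382754
trough from post [0.51132739 0.23919141] from tip [0.50923342 0.23896019] from base [0.50851348 0.23957112]
[[-0.944  0.329 -0.   ]
 [ 0.329  0.944 -0.001]
 [-0.    -0.001 -1.   ]]
```

Add to h.py:
```python
def plan(*targets):
    "each target: x y z(TCP) yaw of tool y (deg), tool down; prints shift/turn from the present pose"
    o=sensors.get_obs();p=o["position"];R0=R.from_quat(o["ee_rot"])
    print("now",o["clock"],p.round(4),"yaw",np.degrees(np.arctan2(*R0.as_matrix()[1::-1,1])).round(2),"grip",o["grip_width"])
    for x,y,z,w in targets:
        w=np.radians(w);Y=np.array([np.cos(w),np.sin(w),0]);Z=np.array([0,0,-1.]);M=R.from_matrix(np.c_[np.cross(Y,Z),Y,Z])
        print((R0.inv()*M).as_rotvec().round(3),R0.inv().apply(np.array([x,y,z])-p).round(4))
```

Run:
```python
from h import *
C=np.array([.5777,.0367]);b=np.radians(22);w=C-.034*np.array([np.cos(b),np.sin(b)]);print(w)
plan((.40,.27,.30,90),(*w,.20,112),(*w,.109,112))
```

```text
[0.54617575 0.02396338]
now 0.1 [0.2058 0.5898 0.2306] yaw 70.76 grip 0.9990347656806002
[-0.001 -0.    -0.336] [-0.2887 -0.238  -0.0691]
[-0.001 -0.    -0.72 ] [-0.5078 -0.422   0.0312]
[-0.001 -0.    -0.72 ] [-0.5077 -0.4219  0.1222]
```

Careful with the scale: shifts go in shares of 0.6 m and turns go in shares of 4 rad. That gives: -0.508 m / 0.6 = -0.8467, -0.38 m / 0.6 = -0.6333, -0.72 rad / 4 = -0.18.

Call:
run_rows --moves '[[[0, 0, -0.0425, -0.1667, -0.1333, -0.1083, 1], [0, 0, -0.084, -0.4817, -0.3967, -0.115, 1], [0, 0, -0.084, -0.4817, -0.3967, -0.115, 1], [0, 0, -0.084, -0.4817, -0.3967, -0.115, 1], [0, 0, -0.084, -0.4817, -0.3967, -0.115, 1], [0, 0, -0.084, -0.4817, -0.3967, -0.115, 1], [0, 0, -0.125, -0.6667, -0.5667, -0.1, 1], [0, 0, -0.15, -0.75, -0.6333, -0.05, 1], [0, 0, -0.18, -0.8467, -0.7033, 0.0333, 1], [0, 0, -0.18, -0.8467, -0.7033, 0.0517, 1], [0, 0, -0.18, -0.8467, -0.7033, 0.0517, 1], [0, 0, -0.18, -0.8467, -0.7033, 0.1167, 1], [0, 0, -0.18, -0.8467, -0.7033, 0.1667, 1], [0, 0, -0.18, -0.8467, -0.7033, 0.2033, 1], [0, 0, -0.18, -0.8467, -0.7033, 0.2033, 1]]]' --clamp_n 50

```text
clock: 1.98
position: [0.5452, 0.0241, 0.1077]
ee_rot: [-0.191, 0.982, -0.0, -0.002]
ft_force: [0.8, 0.1, -0.2]
grip_width: 1.001
grasp_force: 0.0
```

Run:
```python
from h import *
plan((.54618,.02396,.109,112))
im=eyes.camera("scene");cv2.imwrite("pics/s1.png",cv2.resize(im[150:300,220:420],None,fx=4,fy=4))
```

```text
now 1.975 [0.5452 0.0241 0.1077] yaw 112.01 grip 1.0013772580106137
[ 0.001 -0.004  0.   ] [-0.0008 -0.0005 -0.0013]
```

View pics/s1.png

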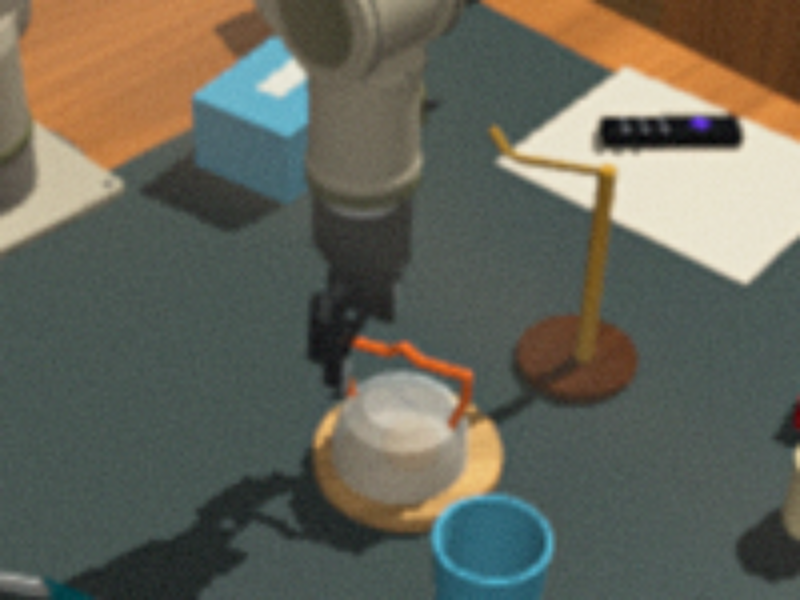

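The fingers straddle the near wing, at crop (335,350). Next: close, then lift.

To row units: -0.14 m / 0.6 = -0.2333, -0.1 m / 0.6 = -0.1667.

Call:
run_rows --moves '[[[0, 0, 0, 0, 0, 0, 0.5], [0, 0, 0, 0, 0, 0, 0], [0, 0, 0, 0, 0, 0, 0], [0, 0, 0, 0, 0, 0, 0], [0, 0, 0, 0, 0, 0, 0], [0, 0, 0, 0, 0, -0.0333, 0], [0, 0, 0, 0, 0, -0.0833, 0], [0, 0, 0, 0, 0, -0.1667, 0], [0, 0, 0, 0, 0, -0.2333, 0], [0, 0, 0, 0, 0, -0.2333, 0]]]' --clamp_n 50

```text
clock: 3.28
position: [0.5479, 0.0242, 0.2523]
ee_rot: [-0.191, 0.982, 0.0, 0.003]
ft_force: [0.5, 0.5, -2.0]
grip_width: 0.071
grasp_force: 48.9
```

Run:
```python
from h import *
plan()
im=eyes.camera("scene");cv2.imwrite("pics/s2.png",cv2.resize(im[150:300,220:420],None,fx=4,fy=4));t=eyes.camera("top");cv2.imwrite("pics/t2.png",t)
```

```text
now 3.275 [0.5479 0.0242 0.2523] yaw 112.0 grip 0.07143315733762878
```

View pics/s2.png

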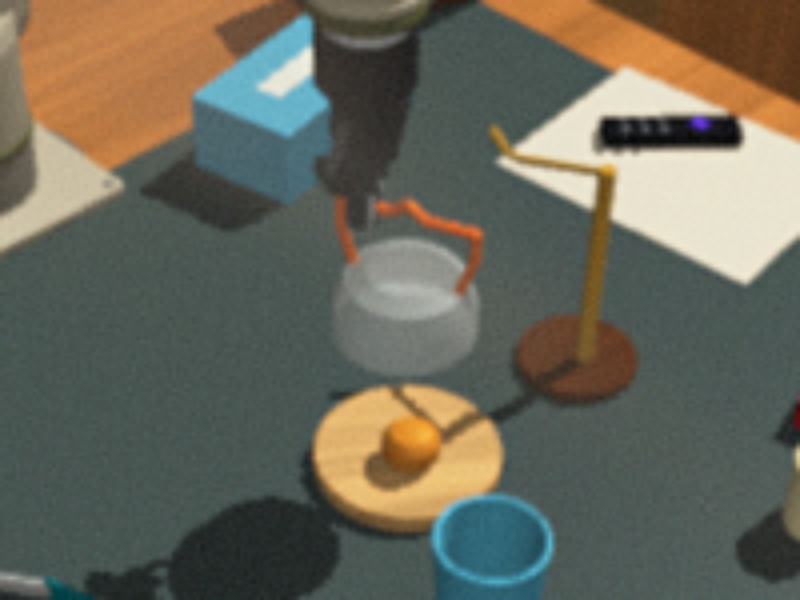

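The cover is held level, with the bun alone on the board at crop (412,443). Next: swing it clear of the hook to the pre-insert pose.

Run:
```python
from h import *
plan((.43,.10,.24,60),(.4067,.262,.201,6.6))
```

```text
now 3.375 [0.5462 0.0243 0.2487] yaw 112.02 grip 0.06935441890450501
[ 0.    -0.001  0.908] [0.0794 0.1138 0.0088]
[-0.00e+00 -1.00e-03  1.84e+00] [0.0402 0.2727 0.0478]
```

To row units: 0.273 m / 0.6 = 0.455, 0.25 m / 0.6 = 0.4167, 1.84 rad / 4 = 0.46.

Call:
run_rows --moves '[[[0, 0, 0.0375, 0.0333, 0.05, 0, 0], [0, 0, 0.075, 0.0667, 0.0833, 0, 0], [0, 0, 0.1125, 0.1, 0.1333, 0.0083, 0], [0, 0, 0.15, 0.1167, 0.1667, 0.015, 0], [0, 0, 0.1875, 0.1317, 0.19, 0.015, 0], [0, 0, 0.227, 0.1317, 0.19, 0.015, 0], [0, 0, 0.265, 0.125, 0.2167, 0.0167, 0], [0, 0, 0.305, 0.1167, 0.2667, 0.0333, 0], [0, 0, 0.345, 0.1, 0.3167, 0.0333, 0], [0, 0, 0.385, 0.0917, 0.3667, 0.05, 0], [0, 0, 0.425, 0.075, 0.4167, 0.0583, 0], [0, 0, 0.46, 0.0667, 0.455, 0.0667, 0], [0, 0, 0.46, 0.0667, 0.455, 0.08, 0], [0, 0, 0.46, 0.0667, 0.455, 0.08, 0], [0, 0, 0.46, 0.0667, 0.455, 0.08, 0]]]'

```text
clock: 5.25
position: [0.4073, 0.2614, 0.2011]
ee_rot: [0.665, 0.746, -0.0, -0.0]
ft_force: [-0.5, -0.8, -1.8]
grip_width: 0.07
grasp_force: 48.8
```

Run:
```python
from h import *
plan((.506,.2735,.201,6.6))
s=eyes.camera("scene");cv2.imwrite("pics/s3.png",s);t=eyes.camera("top");cv2.imwrite("pics/t3.png",t)
cv2.imwrite("pics/c3.png",np.vstack([cv2.resize(s[130:230,280:420],(560,400)),cv2.resize(t[210:260,205:275],None,fx=8,fy=8)[:, :560]])[:600] if 0 else np.hstack([cv2.resize(s[160:280,290:390],(400,480),interpolation=2),cv2.resize(t[225:345,200:300],(400,480),interpolation=2)]))
```

```text
now 5.25 [0.4073 0.2614 0.2011] yaw 6.57 grip 0.07044103916601208
[-0.  0. -0.] [0.0007 0.0994 0.0001]
```

View pics/c3.png

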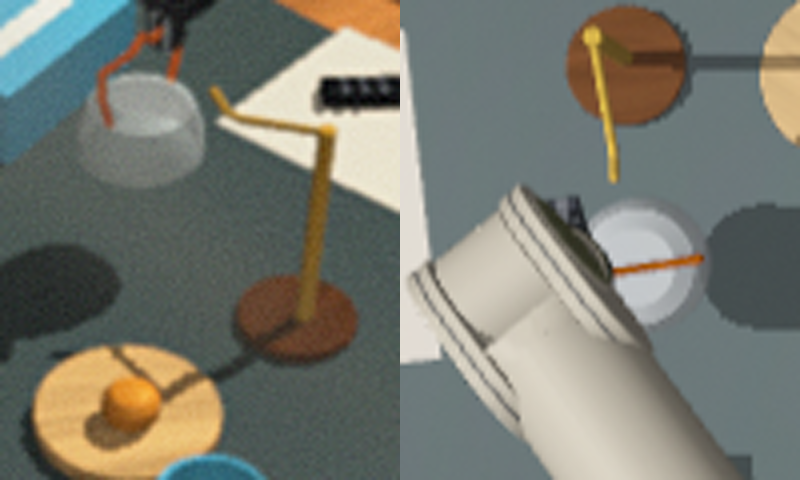

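Run:
```python
from h import *
t=cv2.imread("pics/t3.png")
m=mask(t,(5,150,100),(22,255,255),(245,280,285,300));p=np.argwhere(m)[:,::-1].astype(float)
vx,vy,x0,y0=cv2.fitLine(p.astype(np.float32),cv2.DIST_L2,0,.01,.01).ravel();k=(p-[x0,y0])@[vx,vy]
e1=np.array([x0,y0])+np.array([vx,vy])*(k.min()-.3);e2=np.array([x0,y0])+np.array([vx,vy])*(k.max()+.3)
A,B=onz("top",*e1,.22),onz("top",*e2,.22);print(e1,e2,A,B)
d=(A-B)[:2]/np.linalg.norm((A-B)[:2]);print("bar yaw",np.degrees(np.arctan2(d[1],d[0])),"kink est",B[:2]+.057*d)
# cover rim circle centre via brightness
g=cv2.cvtColor(t,cv2.COLOR_BGR2HSV);mm=((g[...,1]<45)&(g[...,2]>125)).astype(np.uint8)*255;k2=np.zeros_like(mm);k2[272:308,248:280]=mm[272:308,248:280]
xs=np.argwhere(k2)[:,::-1];print(len(xs),xs.min(0),xs.max(0))
s=cv2.imread("pics/s3.png");ms=mask(s,(3,150,100),(14,255,255),(305,160,345,200));q=np.argwhere(ms)[:,::-1];print("scene bar",q[q[:,0].argmin()],q[q[:,1].argmin()])
# expected pixels
for P in((.4073+.0345*.115,.2614-.0345*.993,.23),(.4073+.0895*.115,.2614-.0895*.993,.22)):print(proj("top",P),proj("scene",P))
```

```text
[252.75269756 292.39014667] [275.32658493 289.16473312] [0.41051836 0.23706915 0.22      ] [0.41879046 0.16435167 0.22      ]
bar yaw 96.4898802412363 kink est [0.41234788 0.2209864 ]
564 [248 274] [273 307]
scene bar [315 178] [329 167]
(np.float64(255.45223373107268), np.float64(292.1412738241533)) (np.float64(325.4245172063169), np.float64(168.81276311568473))
(np.float64(272.7918323624027), np.float64(289.6108399129196)) (np.float64(315.40425506225563), np.float64(178.04989859654808))
```

To row units: 0.099 m / 0.6 = 0.165, 0.003 m / 0.6 = 0.005.

Call:
run_rows --moves '[[[0, 0, 0, 0.005, 0.025, 0, 0], [0, 0, 0, 0.005, 0.0583, 0, 0], [0, 0, 0, 0.005, 0.0917, 0, 0], [0, 0, 0, 0.005, 0.125, 0, 0], [0, 0, 0, 0.005, 0.15, 0, 0], [0, 0, 0, 0.005, 0.165, 0, 0], [0, 0, 0, 0.005, 0.165, 0, 0], [0, 0, 0, 0.005, 0.165, 0, 0]]]'

```text
clock: 6.35
position: [0.5047, 0.2769, 0.2014]
ee_rot: [0.665, 0.747, -0.0, -0.0]
ft_force: [0.2, -0.6, -1.6]
grip_width: 0.073
grasp_force: 48.9
```

Run:
```python
from h import *
plan()
s=eyes.camera("scene");cv2.imwrite("pics/s4.png",s);t=eyes.camera("top");cv2.imwrite("pics/t4.png",t)
cv2.imwrite("pics/c4.png",np.hstack([cv2.resize(s[160:260,310:410],(400,400),interpolation=2),cv2.resize(t[220:320,200:300],(400,400),interpolation=2)]))
```

```text
now 6.35 [0.5047 0.2769 0.2014] yaw 6.61 grip 0.07276551814800918
```

View pics/c4.png

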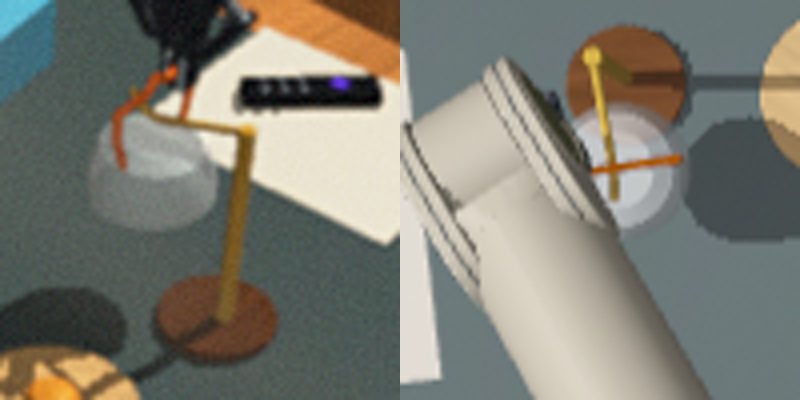

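The hook passes through the handle centrally, with the bar crossing it about 26 mm from its tip. Next: lower it.

To row units: 0.029 m / 0.6 = 0.0483, 0.027 m / 0.6 = 0.045.

Call:
run_rows --moves '[[[0, 0, 0, 0, 0, 0.01, 0], [0, 0, 0, 0, 0, 0.02, 0], [0, 0, 0, 0, 0, 0.03, 0], [0, 0, 0, 0, 0, 0.0383, 0], [0, 0, 0, 0, 0, 0.045, 0], [0, 0, 0, 0, 0, 0.0483, 0], [0, 0, 0, 0, 0, 0.0483, 0], [0, 0, 0, 0, 0, 0.0483, 0]]]'

```text
clock: 7.45
position: [0.5052, 0.2768, 0.1725]
ee_rot: [0.665, 0.747, 0.0, 0.0]
ft_force: [1.1, 0.0, -1.6]
grip_width: 0.066
grasp_force: 48.9
```

To row units: 0.002 m / 0.6 = 0.0033, 0.001 m / 0.6 = 0.0017.

Call:
run_rows --moves '[[[0, 0, 0, 0, 0, 0.0017, 0], [0, 0, 0, 0, 0, 0.0033, 0], [0, 0, 0, 0, 0, 0.0033, 0], [0, 0, 0, 0, 0, 0.0033, 0]]]'

```text
clock: 7.95
position: [0.5052, 0.2768, 0.1705]
ee_rot: [0.665, 0.747, 0.0, -0.0]
ft_force: [0.8, 0.8, 0.1]
grip_width: 0.073
grasp_force: 49.1
```

Call:
run_rows --moves '[[[0, 0, 0, 0, 0, 0.0017, 0], [0, 0, 0, 0, 0, 0.0033, 0], [0, 0, 0, 0, 0, 0.0033, 0], [0, 0, 0, 0, 0, 0.0033, 0]]]'

```text
clock: 8.45
position: [0.5054, 0.2769, 0.1691]
ee_rot: [0.665, 0.747, 0.001, 0.0]
ft_force: [-1.9, 0.4, 6.9]
grip_width: 0.074
grasp_force: 49.6
```

To row units: -0.001 m / 0.6 = -0.0017.

Call:
run_rows --moves '[[[0, 0, 0, 0, 0, -0.0017, 0], [0, 0, 0, 0, 0, -0.0017, 0], [0, 0, 0, 0, 0, -0.0017, 0.15], [0, 0, 0, 0, 0, -0.0017, 0.25], [0, 0, 0, 0, 0, -0.0017, 0.35], [0, 0, 0, 0, 0, -0.0017, 0.45], [0, 0, 0, 0, 0, -0.0017, 0.45], [0, 0, 0, 0, 0, -0.0017, 0.45]]]' --clamp_n 20

```text
clock: 9.45
position: [0.5051, 0.2767, 0.1693]
ee_rot: [0.665, 0.747, 0.0, -0.0]
ft_force: [-0.1, -0.4, -0.0]
grip_width: 0.451
grasp_force: 0.0
```

```bash
python3 - <<'E'
from h import *
s=eyes.camera("scene");t=eyes.camera("top")
cv2.imwrite("pics/c5.png",np.hstack([cv2.resize(s[160:260,310:410],(400,400),interpolation=2),cv2.resize(t[220:320,200:300],(400,400),interpolation=2)]))
E
```

```text
(no output)
```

View pics/c5.png

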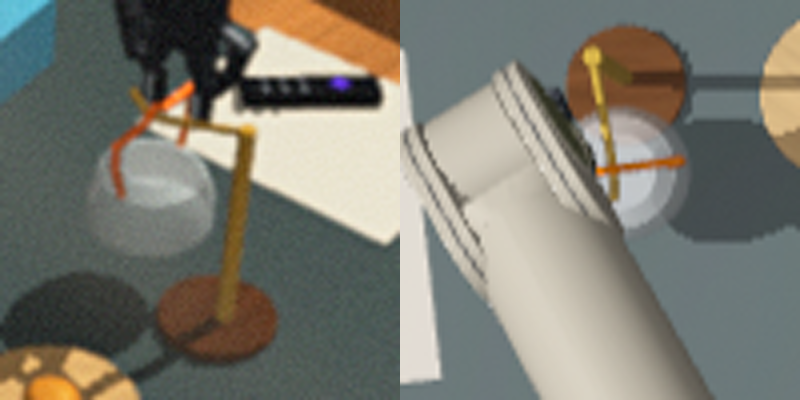

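The cover hangs freely on the hook and the fingers are open beside the bar. Next: rise and go over the tongs.

Run:
```python
from h import *
plan((.505,.277,.30,6.6),(.5165,-.2811,.10,-73.3))
```

```text
now 9.55 [0.5051 0.2767 0.1693] yaw 6.59 grip 0.44994065253487275
[ 0. -0. -0.] [ 3.000e-04 -1.000e-04 -1.307e-01]
[ 0.    -0.     1.394] [-0.5555 -0.0527  0.0693]
```

To row units: -0.555 m / 0.6 = -0.925, -0.5 m / 0.6 = -0.8333, 1.394 rad / 4 = 0.3485.

Call:
run_rows --moves '[[[0, 0, 0, 0, 0, -0.0167, 0.45], [0, 0, 0, 0, 0, -0.05, 0.45], [0, 0, 0, 0, 0, -0.1333, 0.45], [0, 0, 0, 0, 0, -0.2183, 0.45], [0, 0, 0.025, -0.0667, 0, -0.2333, 1], [0, 0, 0.0625, -0.1667, -0.0167, -0.2333, 1], [0, 0, 0.1, -0.2667, -0.0333, -0.2333, 1], [0, 0, 0.1375, -0.3667, -0.0333, -0.2333, 1], [0, 0, 0.175, -0.4667, -0.05, -0.2333, 1], [0, 0, 0.2125, -0.5667, -0.05, -0.2333, 1], [0, 0, 0.25, -0.6667, -0.0667, -0.1667, 1], [0, 0, 0.2875, -0.75, -0.0833, -0.1, 1], [0, 0, 0.325, -0.8333, -0.0833, -0.0167, 1], [0, 0, 0.3485, -0.925, -0.0883, 0.0667, 1], [0, 0, 0.3485, -0.925, -0.0883, 0.115, 1], [0, 0, 0.3485, -0.925, -0.0883, 0.115, 1], [0, 0, 0.3485, -0.925, -0.0883, 0.115, 1], [0, 0, 0.3485, -0.925, -0.0883, 0.115, 1]]]'

```text
clock: 11.8
position: [0.5173, -0.2802, 0.1022]
ee_rot: [0.989, 0.146, 0.002, 0.0]
ft_force: [-0.8, 0.3, -0.2]
grip_width: 0.996
grasp_force: 0.0
```

Run:
```python
from h import *
plan((.5165,-.2811,.001,-73.3))
s=eyes.camera("scene");t=eyes.camera("top");cv2.imwrite("pics/s6.png",s);cv2.imwrite("pics/t6.png",t)
cv2.imwrite("pics/c6.png",np.hstack([cv2.resize(s[170:340,200:380],(480,453),interpolation=2),cv2.resize(t[210:350,240:340],(320,453),interpolation=2)]))
for n,im,box in(("top",t,(290,215,335,265)),("scene",s,(295,230,350,290))):
    b=blobs(mask(im,(10,190,120),(22,255,255),box));print(n,[x[:3] for x in b])
f=lambda im,box:[x[1] for x in blobs(mask(im,(0,130,90),(6,255,255),box))]
print([onz("top",*c,.014) for c in f(t,(370,220,420,260))],[onz("scene",*c,.014) for c in f(s,(230,290,280,340))])
```

```text
now 11.8 [ 0.5173 -0.2802  0.1022] yaw -73.23 grip 0.9962950008535449
[ 0.001 -0.003  0.001] [-0.0013  0.0005  0.1012]
top [(85, [313.8, 239.5], [307, 234, 13, 12])]
scene [(130, [322.6, 260.4], [316, 255, 14, 13])]
[array([ 0.60442381, -0.30021874,  0.014     ]), array([ 0.58258902, -0.21883983,  0.014     ])] [array([ 0.58142808, -0.217424  ,  0.014     ]), array([ 0.60566763, -0.29763295,  0.014     ])]
```

View pics/c6.png

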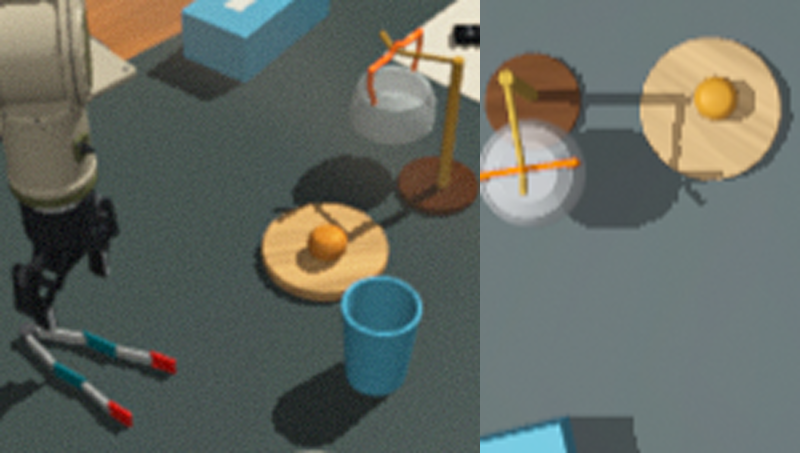

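The cover hangs on the hook, the bun is clear at top px (314,239.5), and the gripper stands above the tongs. Next: descend and pinch to about 53 mm.

To row units: 0.101 m / 0.6 = 0.1683, 0.085 m / 0.6 = 0.1417.

Call:
run_rows --moves '[[[0, 0, 0, -0.0017, 0, 0.05, 1], [0, 0, 0, -0.0017, 0, 0.1, 1], [0, 0, 0, -0.0017, 0, 0.1417, 1], [0, 0, 0, -0.0017, 0, 0.1683, 1], [0, 0, 0, -0.0017, 0, 0.1683, 1], [0, 0, 0, -0.0017, 0, 0.1683, 1]]]'

```text
clock: 12.65
position: [0.5159, -0.2813, 0.0004]
ee_rot: [0.989, 0.145, 0.001, 0.0]
ft_force: [-0.2, -0.7, 0.0]
grip_width: 0.998
grasp_force: 0.0
```

Call:
run_rows --moves '[[[0, 0, 0, 0, 0, 0, 0.8], [0, 0, 0, 0, 0, 0, 0.7], [0, 0, 0, 0, 0, 0, 0.66], [0, 0, 0, 0, 0, 0, 0.66]]]' --clamp_n 40

```text
clock: 13.15
position: [0.5159, -0.2812, 0.0003]
ee_rot: [0.989, 0.145, 0.001, 0.0]
ft_force: [-0.7, 1.2, 6.6]
grip_width: 0.66
grasp_force: 8.5
```

```bash
python3 - <<'E'
from h import *
plan()
t=eyes.camera("top");s=eyes.camera("scene")
f=lambda im,box:[x[1] for x in blobs(mask(im,(0,130,90),(6,255,255),box))]
print([onz("top",*c,.014) for c in f(t,(370,220,420,260))],[onz("scene",*c,.014) for c in f(s,(230,290,280,340))])
for lo in((8,120,70),(8,150,60)):
    m=mask(t,lo,(24,255,255),(300,225,325,255));c=max(cv2.findContours(m,0,1)[0],key=cv2.contourArea);(x,y),r=cv2.minEnclosingCircle(c);print("bun",x,y,r,onz("top",x,y,.037),"scene",end=' ')
m=mask(s,(8,120,60),(24,255,255),(300,240,345,285))
E
```

```text
now 13.15 [ 5.159e-01 -2.812e-01  3.000e-04] yaw -73.28 grip 0.659939935804746
[array([ 0.60480965, -0.29950512,  0.014     ]), array([ 0.58354015, -0.22397402,  0.014     ])] [array([ 0.58361457, -0.22195812,  0.014     ]), array([ 0.60656296, -0.29722154,  0.014     ])]
bun 313.3500061035156 240.0 7.02309513092041 [0.58806775 0.03970613 0.037     ] scene bun 313.25 240.0 6.600289344787598 [0.58807784 0.04006531 0.037     ] scene
```

To row units: -0.12 m / 0.6 = -0.2, -0.1 m / 0.6 = -0.1667.

Call:
run_rows --moves '[[[0, 0, 0, 0, 0, -0.0017, 0.64], [0, 0, 0, 0, 0, -0.0033, 0.62], [0, 0, 0, 0, 0, -0.0033, 0.62], [0, 0, 0, 0, 0, -0.0167, 0.62], [0, 0, 0, 0, 0, -0.05, 0.62], [0, 0, 0, 0, 0, -0.1, 0.62], [0, 0, 0, 0, 0, -0.1667, 0.62], [0, 0, 0, 0, 0, -0.2, 0.62], [0, 0, 0, 0, 0, -0.2, 0.62], [0, 0, 0, 0, 0, -0.2, 0.62]]]' --clamp_n 40

```text
clock: 14.5
position: [0.5146, -0.2804, 0.1181]
ee_rot: [0.989, 0.146, -0.001, -0.001]
ft_force: [0.1, 0.3, -0.9]
grip_width: 0.62
grasp_force: 8.9
```

```bash
python3 - <<'E'
from h import *
plan()
t=eyes.camera("top");s=eyes.camera("scene");cv2.imwrite("pics/t7.png",t);cv2.imwrite("pics/s7.png",s)
T=sorted(x[1] for x in blobs(mask(t,(0,130,90),(6,255,255),(370,210,440,260))));S=sorted(x[1] for x in blobs(mask(s,(0,130,90),(6,255,255),(220,230,290,330))))
print(T,S)
if len(T)==2==len(S):
    L=tri(ray("top",*T[0]),ray("scene",*S[1]));Q=tri(ray("top",*T[1]),ray("scene",*S[0]));print(L,Q)
    d=(L[0]-Q[0]);print(np.linalg.norm(d),np.degrees(np.arctan2(d[1],d[0]))-90,(L[0]+Q[0])/2)
# bun tri
b=mask(s,(8,120,60),(24,255,255),(312,248,334,274));
print([x[:3] for x in blobs(mask(s,(8,190,60),(24,255,255),(300,240,345,285)))])
E
```

```text
now 14.5 [ 0.5146 -0.2804  0.1181] yaw -73.27 grip 0.6204370156257142
[[390.7, 236.8], [410.7, 230.2]] [[241.8, 297.7], [256.8, 281.1]]
(array([ 0.5843673 , -0.22512115,  0.13184766]), np.float64(0.00046719535771703574)) (array([ 0.60490211, -0.294347  ,  0.13221509]), np.float64(9.891850960089663e-05))
0.07220825592976207 16.522205709445657 [ 0.5946347  -0.25973407  0.13203137]
[(138, [322.3, 260.7], [316, 255, 14, 13])]
```

Run:
```python
from h import *
for u in((313.5,239.7),(313.8,239.5)):
    print(onz("top",*u,.037),tri(ray("top",*u),ray("scene",322.4,260.6)))
print(onz("scene",322.4,260.6,.037))
t=cv2.imread("pics/t7.png");s=cv2.imread("pics/s7.png")
for n,im,box in(("top",t,(298,222,330,256)),("scene",s,(306,245,340,278))):
    g=im.astype(int);m=((g[...,2]-g[...,0])>105).astype(np.uint8)*255;k=np.zeros_like(m);x0,y0,x1,y1=box;k[y0:y1,x0:x1]=m[y0:y1,x0:x1]
    c=max(cv2.findContours(k,0,1)[0],key=cv2.contourArea);e=cv2.fitEllipse(c);print(n,e,cv2.boundingRect(c),onz(n,*e[0],.036))
B=np.array([.588,.0395]);off=np.array([.080,.0207])
plan((*(B-off),.12,-73.3),(*(B-off),.024,-73.3))
```

```text
[0.58913341 0.039138   0.037     ] (array([0.5896162 , 0.03974894, 0.03840275]), np.float64(0.0017191324618101933))
[0.58982372 0.03804084 0.037     ] (array([0.59032542, 0.03875923, 0.03957418]), np.float64(0.0020426624455295527))
[0.58919452 0.04144779 0.037     ]
top ((312.8882751464844, 239.8882598876953), (12.31905746459961, 12.409932136535645), 135.0) (307, 234, 13, 13) [0.58859493 0.04136455 0.036     ]
scene ((321.150146484375, 263.310302734375), (30.227338790893555, 35.390403747558594), 95.94695281982422) (306, 247, 34, 31) [0.59465713 0.03013315 0.036     ]
now 14.6 [ 0.5144 -0.2805  0.1178] yaw -73.28 grip 0.621744192405248
[-0.001  0.002  0.   ] [ 0.0799 -0.2885 -0.0019]
[-0.001  0.002  0.   ] [ 0.0801 -0.2884  0.0941]
```

Careful with the scale: shifts go in shares of 0.6 m and turns go in shares of 4 rad. That gives: -0.289 m / 0.6 = -0.4817, 0.081 m / 0.6 = 0.135.

Call:
run_rows --moves '[[[0, 0, 0, 0.0167, -0.05, 0, 0.62], [0, 0, 0, 0.0333, -0.1333, 0, 0.62], [0, 0, 0, 0.0667, -0.2167, 0, 0.62], [0, 0, 0, 0.0833, -0.3, 0, 0.62], [0, 0, 0, 0.1083, -0.3833, 0, 0.62], [0, 0, 0, 0.125, -0.45, 0, 0.62], [0, 0, 0, 0.135, -0.4817, 0, 0.62], [0, 0, 0, 0.135, -0.4817, 0.0333, 0.62], [0, 0, 0, 0.135, -0.4817, 0.0333, 0.62], [0, 0, 0, 0.135, -0.4817, 0.0333, 0.62]]]'

```text
clock: 15.85
position: [0.5096, 0.0186, 0.0994]
ee_rot: [0.989, 0.145, -0.0, 0.0]
ft_force: [0.7, -0.4, -0.3]
grip_width: 0.622
grasp_force: 8.9
```

Run:
```python
from h import *
plan((.589-.080,.040-.0207,.024,-73.3))
t=eyes.camera("top");s=eyes.camera("scene");cv2.imwrite("pics/t8.png",t);cv2.imwrite("pics/s8.png",s)
T=sorted(x[1] for x in blobs(mask(t,(0,150,90),(7,255,255),(290,210,345,265))));S=sorted(x[1] for x in blobs(mask(s,(0,150,90),(7,255,255),(290,190,360,290))))
print(T,S)
if len(T)==2==len(S):
    L=tri(ray("top",*T[0]),ray("scene",*S[1]));Q=tri(ray("top",*T[1]),ray("scene",*S[0]));print(L,Q,(L[0]+Q[0])/2,np.linalg.norm(L[0]-Q[0]))
cv2.imwrite("pics/c8.png",np.hstack([cv2.resize(s[170:290,280:400],(400,400),interpolation=2),cv2.resize(t[200:300,270:370],(400,400),interpolation=2)]))
```

```text
now 15.85 [0.5096 0.0186 0.0994] yaw -73.33 grip 0.6220614878342706
[ 0.     0.001 -0.   ] [-0.0003 -0.0008  0.0754]
[[323.6, 235.9]] [[317.2, 250.3], [327.9, 237.5]]
```

View pics/c8.png

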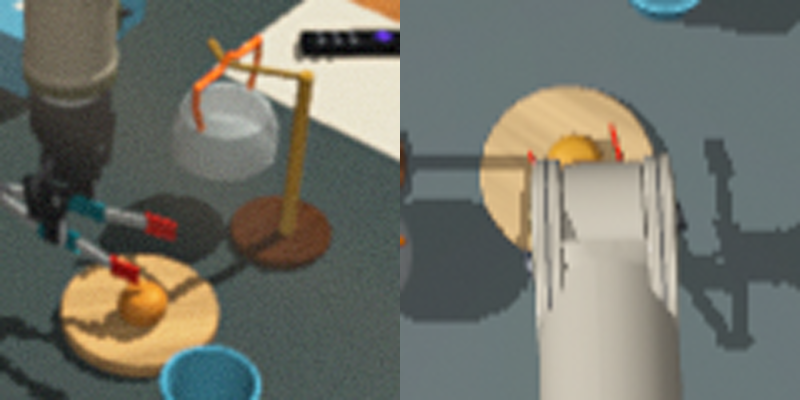

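The tips straddle the bun: red at scene crop (125,270) and (160,226), with the bun at (142,303). The hanging cover is undisturbed. One numeric check, then lower.

Run:
```python
from h import *
z=.1134
r=onz("scene",317.2,250.3,z);l=onz("scene",327.9,237.5,z);print("tips",l,r,(l+r)/2,np.linalg.norm(l-r),onz("top",323.6,235.9,z))
```

```text
tips [0.57893785 0.0740766  0.1134    ] [0.59828185 0.00588225 0.1134    ] [0.58860985 0.03997942 0.1134    ] 0.07088483798375668 [0.59529987 0.00323267 0.1134    ]
```

To row units: 0.0745 m / 0.6 = 0.1242, 0.04 m / 0.6 = 0.0667.

Call:
run_rows --moves '[[[0, 0, 0, 0, -0.0017, 0.0333, 0.62], [0, 0, 0, 0, -0.0017, 0.0667, 0.62], [0, 0, 0, 0, -0.0017, 0.0917, 0.62], [0, 0, 0, 0, -0.0017, 0.1117, 0.62], [0, 0, 0, 0, -0.0017, 0.1242, 0.62], [0, 0, 0, 0, -0.0017, 0.1242, 0.62], [0, 0, 0, 0, -0.0017, 0.1242, 0.62]]]'

```text
clock: 16.82
position: [0.5097, 0.0201, 0.0252]
ee_rot: [0.989, 0.145, 0.0, -0.0]
ft_force: [0.5, 0.0, -1.2]
grip_width: 0.623
grasp_force: 8.9
```

Call:
run_rows --moves '[[[0, 0, 0, 0, 0, 0, 0.58], [0, 0, 0, 0, 0, 0, 0.55], [0, 0, 0, 0, 0, 0, 0.52], [0, 0, 0, 0, 0, 0, 0.48], [0, 0, 0, 0, 0, 0, 0.4], [0, 0, 0, 0, 0, 0, 0.4], [0, 0, 0, 0, 0, 0, 0.4]]]' --clamp_n 45

```text
clock: 17.7
position: [0.5094, 0.0201, 0.0248]
ee_rot: [0.989, 0.145, 0.0, -0.0]
ft_force: [-0.7, -0.1, -1.7]
grip_width: 0.5
grasp_force: 45.5
```

To row units: -0.125 m / 0.6 = -0.2083, -0.12 m / 0.6 = -0.2.

Call:
run_rows --moves '[[[0, 0, 0, 0, 0, -0.0083, 0.4], [0, 0, 0, 0, 0, -0.025, 0.4], [0, 0, 0, 0, 0, -0.0583, 0.4], [0, 0, 0, 0, 0, -0.1, 0.4], [0, 0, 0, 0, 0, -0.1417, 0.4], [0, 0, 0, 0, 0, -0.175, 0.4], [0, 0, 0, 0, 0, -0.2, 0.4], [0, 0, 0, 0, 0, -0.2083, 0.4], [0, 0, 0, 0, 0, -0.2083, 0.4], [0, 0, 0, 0, 0, -0.2083, 0.4], [0, 0, 0, 0, 0, -0.2083, 0.4]]]'

```text
clock: 19.08
position: [0.509, 0.02, 0.1492]
ee_rot: [0.989, 0.145, -0.001, 0.0]
ft_force: [-0.0, 0.3, -0.9]
grip_width: 0.496
grasp_force: 45.8
```

Run:
```python
from h import *
t=eyes.camera("top");s=eyes.camera("scene")
cv2.imwrite("pics/c9.png",np.hstack([cv2.resize(s[150:290,260:400],(400,400),interpolation=2),cv2.resize(t[200:300,250:350],(400,400),interpolation=2)]))
```

```text
(no output)
```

View pics/c9.png

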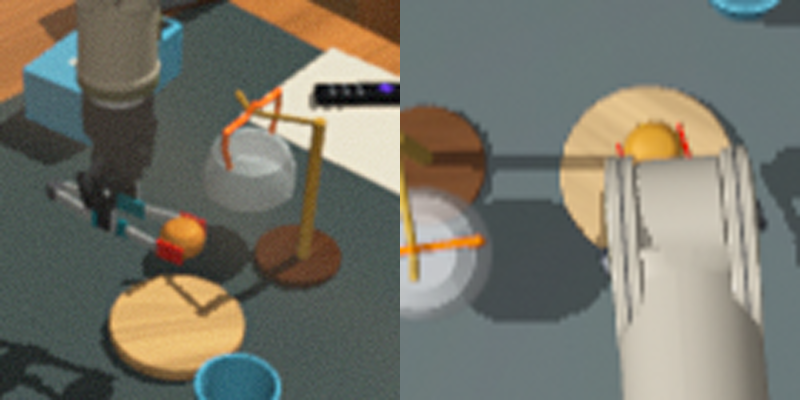

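The bun is held between the red tips at crop (183,236), well above the empty board, and the cover is still on the hook.

```bash
python3 -c "
from workcell import manip, eyes, sensors
print(manip.hand_in())"
```

```text
the job is handed in; nothing more can be done
None
```

I handed the job in at about 19 s: the cover is hanging on the brass hook, and the tongs are holding the bun with its centre about 16 cm above the table.

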